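Snap a key tag shut in the bench pliers

ROBOT

A 6-joint arm with a two-finger parallel gripper is mounted at the origin on a cart in front of the work surface, level with it; the furniture and walls round the work are solid. World frame = base frame: x ahead of the robot, y to its left, z up, the work surface at z = 0. Lengths are in m, angles in degrees, forces in N, time in s.
With the tool pointing down it reaches from about 0.35 to 0.875 m from the base axis. Payload 4.2 kg.
Tool frame: the origin (TCP) lies between the finger pads; the fingertips stand 17 mm ahead of it and the grasp point (between the pads) lies 2 mm behind it; z points along the fingers, y is the line along which they close (so a half turn about z gives the same grasp; the last joint's range is limited). The gripper opens to 87 mm and grips with 3 to 60 N. Pads are 19 mm wide; open, the fingers measure 117 mm over their backs; the gripper's body (75 mm by 190 mm) begins 51 mm behind the grasp point.
Start: joints at [-61.272, 22.042, 0.453, 0, -68.411, -14.817], TCP at [0.15, -0.607, 0.24] pointing down, gripper open.
Joint ranges: [-179.83, 179.83], [-69.29, 118.12], [-61.27, 80.66], [-181.25, 117.63], [-171.15, -9.14], [-177.46, 177.46]. Speed limits (degrees/s): [159.86, 159.86, 180, 180, 180, 180].

INTERFACE

Orientations are given as a 3x3 rotation matrix whose columns are the frame's x, y, z axes.
In Python, from station import sense, capture, r, masks_of gives the robot as it stands.
- The arm moves only by the tool apply_moves, never from a script. Its argument "steps" is a list that holds one entry, the list of rows, each a list of 7 numbers: the opening, from 0 (shut) to 1 (fully open), then the shift along the tool's x, y, z in mm, then the turn, a rotation vector about the tool's x, y, z in rad. A call has 1 to 12 rows; each row shifts and turns the commanded pose from where the row before left it, along the tool's axes as they then stand; what a row does not reach is not made up. A row lasts 1/8 s, in which the tool goes at most 62.5 mm and 10.7 degrees, less where a joint would pass 70% of its speed; a pose out of reach is approached as far as the arm can. A call with a gripper value outside its range is refused whole. The fingers move at their own pace and stop on an object; the grip force is fixed at half the most. Time passes only in rows, so rows that do not move let the fingers close. It gives the time, the measured TCP pose, the force and the opening at its end, in the units of the state.
- sense(): the state, without advancing time (a new reading comes with each control period).
- capture(name): name is "scene" or "top"; returns a dict with "color" (384x512x3 uint8, red, green, blue), "vfov" (degrees; the focal length in pixels is half the picture's height over the tangent of half this angle, whatever the lens; pixels are square), "cx", "cy" (the principal point, pixels), "dist" ([k1, k2, p1, p2, k3] as OpenCV has them; the pictures are not rectified), "T" (4x4, takes a point from camera to world coordinates). Camera axes: x right, y down, z forward; pixel columns grow to the right and rows downward; lengths in m; the calibration is good to about 2 mm. A picture is of the moment at which its call begins. There is no depth.
- r.finish_job(): hands the job in, once; it reports no verdict.
Trained networks look in a picture, given as the dict that the camera call returned (one of the last four; its "shot" number tells which), for a name from the list of things; names that differ only in an ending like _2 or _b are one class to them, and where a whole thing is asked for, a point or a joint stands for the part that bears it (a point fixed in the world has none). Each returns a list of dicts, best first, with "confidence" (0 to 1); they miss things now and then, are a little off and sometimes report something else, mostly with a low value. They report only what shows in the picture. A call takes as long as a camera call. They do not tell look-alikes from the thing itself.
- masks_of(picture, thing): "pixels" (384x512 bool, what is visible of it) and "box" ([left, top, width, height] in pixels, round what is visible of it).
The state is a dict: "time_s": time; "joints": joint angles; "joint_velocities": joint speeds; "effort": joint torques, N m; "tcp_pos": TCP position; "ee_rot": TCP orientation; "wrist_force": force on the tool from outside, world axes, zero at the start; "moment": the same for the moment, N m; "gripper_width": opening from 0.0 (shut) to 1.0 (fully open).
Only numpy, scipy, OpenCV 4.12 (cv2) and the standard library are available. Lean on these libraries where they do the work, as an engineer would, in place of code of your own. Each camera call takes 0.05 s, during which the arm holds its last target. There are 200 camera calls.

TASK

Slide the wooden key tag along the channel of the bench snap pliers until it is fully home against the two stop posts, its strap still open. Then press the pliers' upper handle down until the tag's steel strap clicks shut, and let the handle spring back up. Leave the closed tag in its place under the jaws, and do not knock the jar or the round tower about.

Things in the scene. Friction and masses are not known exactly. Their poses are not given: they have to be found in the camera images.
- pliers: Bench snap pliers, fixed on a 12 mm wooden board; place and yaw vary. Origin: on the table under the jaws' snapping point. x points from the handles to the pivot at the back, y along the channel (the tag goes home towards +y), z up. Board: x -115 to 85, y -70 to 60 mm, with an arm 64 mm wide (x -32 to 32) on to y = -190. Lower grip fixed along -x, up to 32 mm high.
- seat (a point): Snapping point, on the channel's floor 12 mm above the table, under the die; axes as the pliers. The tag is home when its stud is over it. The channel runs along y through it: 41 mm wide, y -185 to 51, side walls only 4 mm high (tops 16 mm above the table). Two steel stop posts, 31 mm above the table, meet the tag's front end 46 mm ahead (+y).
- pivot (a point): Pivot of the upper handle, 55 mm behind the snapping point (+x of the pliers), 60 mm above the table, between two steel cheeks that stand 72 mm high, within 19 mm either side.
- tag_stud (a point): Press-stud socket on the top face of the loose wooden key tag (36 wide, 130 long, 18 mm high, 100 to 160 g). y points to its front end 45 mm ahead; rear end 85 mm behind. It lies in the channel, front towards the posts, at first 40 to 90 mm short of home. A steel strap hinged near its front stands open over the stud, its top 34 mm above the tag's underside. The small key ring passes between the posts.
- tag_tail (a point): Centre of the tag's flat rear end face (36 mm wide, 18 mm high), 21 mm above the table; the face rises 14 mm above the channel's walls and can be pushed along the tag's +y. When home it is 85 mm from the snapping point, clear of the pliers.
- handle_top (a point): Place to press, on the upper face of the upper handle: a wooden grip 30 mm wide that runs on 25 mm further towards its end (pliers' -x) and 60 mm towards the pivot. About 122 mm above the table when open; it goes down on an arc of 155 mm radius about the pivot. Nothing stands above it.
- handle (a joint): Upper handle, rad: 0 sprung open (raised 0.36), grows when pressed down, 0.36 level at its end stop. The die meets the open strap at about 0.15, the strap clicks over at about 0.23 (place to press about 88 mm above the table), firm at about 0.32 (74 mm). A spring lifts it when released. Pressing takes 2 to 4 N, rising to 6 to 8 N just before the click and less after it.
- strap (a joint): Angle of the tag's steel strap, rad: 0 open, 0.20 snapped shut. It is sprung to either end: past about 0.10 it clicks shut by itself and stays shut.
- jar_mid (a point): Bystander: turned wooden jar with a knob, loose, 47 mm across, 73 mm high; this point is half-way up. Leave alone.
- tower_mid (a point): Bystander: round toy tower of pale wood with a pointed roof, loose, 51 mm across, 99 mm high; this point is half-way up. Leave alone.
Not all that is in view belongs to the job. What is shaped like the part that bears tag_stud but yellow is not meant.

How it is judged (in metres and radians):
On the way, in this order (a step that is already met when the one before it is completed fails the run):
1. the tag stands home against the posts with its strap still open (y of tag_stud in the frame of seat above -0.004 m and horizontal distance between tag_stud and seat below 0.006 m and height (world z) of tag_stud below 0.035 m and value of joint strap below 0.05 rad), for 0.2 s.
2. the pliers are pressed together on the strap and the strap clicks shut (value of joint handle above 0.19 rad and value of joint strap above 0.17 rad), for 0.05 s.
At the end, for the whole second after the job is handed in: The strap is shut (angle above 0.17 rad), the upper handle has sprung back open (angle below 0.06 rad), and the tag lies flat in the channel with its stud within 8 mm of the snapping point (value of joint strap above 0.17 rad and value of joint handle below 0.06 rad and horizontal distance between tag_stud and seat below 0.008 m and height (world z) of tag_stud below 0.035 m); the robot touches nothing.
It fails at once if the jar is moved by more than 30 mm or tipped (distance of jar_mid from where it was at the start of the episode above 0.03 m or angle between jar_mid's own z axis and vertical above 0.5 rad).
It fails at once if the round tower is moved by more than 30 mm or tipped (distance of tower_mid from where it was at the start of the episode above 0.03 m or angle between tower_mid's own z axis and vertical above 0.5 rad).
It also fails if it takes over 48 s, if anything falls off the work surface, if the arm or the gripper's body presses on something with over 40 N, if the wrist force passes 120 N, or if a joint passes its speed limit or range.

## Working session

There is one attempt and no reset: what is moved stays moved. The work goes in short steps, Python scripts to look and compute and a tool call to move; the robot and the scene stay as the last step left them, time stands still between calls to the robot, and variables do not carry over. Pictures are saved under pics/ and viewed, on a budget of 10 in all, crops included, one or two more only if the job needs it, and the job is handed in when it is done.

Besides the shell and the picture viewer there is one more tool, called as a command line: name --argument value ..., lists and objects as JSON in quotes. apply_moves: Moves the arm, as the interface text tells. Its arguments: {"type":"object","properties":{"steps":{"type":"array","items":{"type":"array","items":{"type":"array","items":{"type":"number"}}}}},"required":["steps"]}

```bash
mkdir -p pics; ls; cat > h.py <<'E'
import numpy as np, cv2
from station import sense, capture, r, masks_of
def K(p):
    f=p["color"].shape[0]/2/np.tan(np.radians(p["vfov"])/2)
    return np.array([[f,0,p["cx"]],[0,f,p["cy"]],[0,0,1]])
def ray(p,uv,z):
    "pixels -> world points on plane z"
    n=cv2.undistortPoints(np.float64(uv).reshape(-1,1,2),K(p),np.float64(p["dist"])).reshape(-1,2)
    T=np.array(p["T"]); d=np.c_[n,np.ones(len(n))]@T[:3,:3].T; o=T[:3,3]
    return o+d*((z-o[2])/d[:,2])[:,None]
def proj(p,X):
    T=np.linalg.inv(np.array(p["T"])); rv=cv2.Rodrigues(T[:3,:3])[0]
    return cv2.projectPoints(np.float64(X).reshape(-1,1,3),rv,T[:3,3],K(p),np.float64(p["dist"]))[0].reshape(-1,2)
def save(p,name,box=None,s=1.5):
    c=p["color"][...,::-1]
    if box: l,t,w,h=box; c=c[t:t+h,l:l+w]
    cv2.imwrite("pics/"+name,cv2.resize(c,None,fx=s,fy=s,interpolation=cv2.INTER_CUBIC))
E
python3 - <<'E'
from h import *
for n in("scene","top"):
    p=capture(n); save(p,n+"0.png"); print(n,np.round(p["T"],3).tolist(),p["vfov"])
    for t in("pliers","tag_stud","handle","jar_mid","tower_mid","strap"):
        for m in masks_of(p,t): print(t,round(m["confidence"],2),m["box"],m["pixels"].sum())
E
```

```text
pics
scene [[-0.643, -0.578, 0.503, -0.14], [-0.766, 0.486, -0.421, 0.564], [-0.001, -0.656, -0.755, 1.124], [0.0, 0.0, 0.0, 1.0]] 42.97615955798263
pliers 0.68 [200.8, 192.1, 86.4, 75.1] 2998
tag_stud 0.83 [308.9, 165.7, 21.4, 38.9] 413
tag_stud 0.63 [240.8, 191.5, 32.8, 27.2] 432
handle 0.68 [213.7, 201.7, 42.9, 30.2] 439
jar_mid 0.7 [142.9, 283.7, 19.2, 25.5] 382
tower_mid 0.53 [321.1, 125.1, 12.5, 27.7] 323
strap 0.4 [245.6, 204.0, 6.8, 12.5] 58
strap 0.37 [320.0, 171.4, 12.6, 9.2] 45
top [[0.001, -0.994, 0.11, 0.419], [-1.0, -0.003, -0.019, -0.002], [0.019, -0.11, -0.994, 1.305], [0.0, 0.0, 0.0, 1.0]] 45.59246094157577
pliers 0.64 [203.0, 163.8, 88.6, 73.5] 3501
tag_stud 0.92 [306.5, 204.1, 48.4, 23.8] 493
tag_stud 0.63 [231.7, 183.5, 46.6, 15.6] 570
tag_stud 0.55 [375.3, 164.2, 19.3, 18.0] 323
handle 0.84 [214.5, 168.5, 13.7, 66.4] 534
jar_mid 0.68 [107.9, 205.7, 17.4, 13.4] 261
tower_mid 0.6 [374.4, 161.8, 23.4, 22.1] 346
strap 0.46 [336.9, 205.6, 13.6, 6.0] 104
```

View pics/scene0.png

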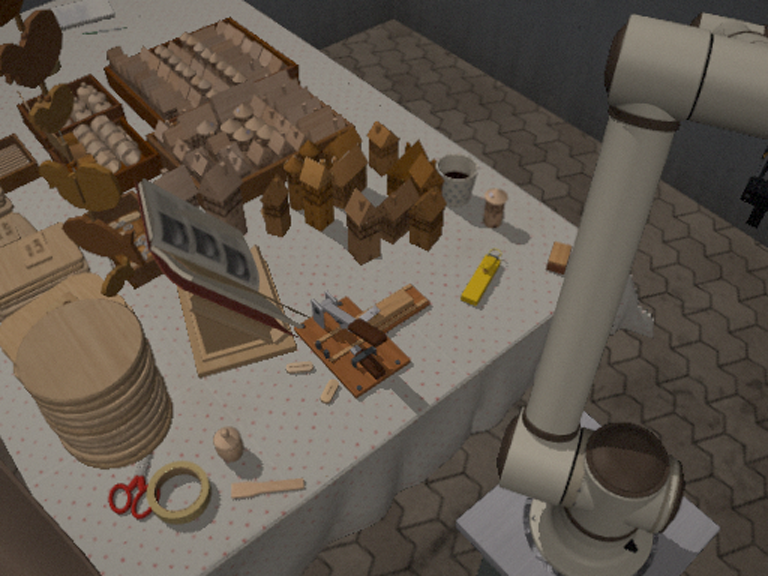

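```bash
python3 - <<'E'
from h import *
p=capture("top"); save(p,"top1.png",(170,120,200,150),4)
E
```

```text
(no output)
```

View pics/top1.png

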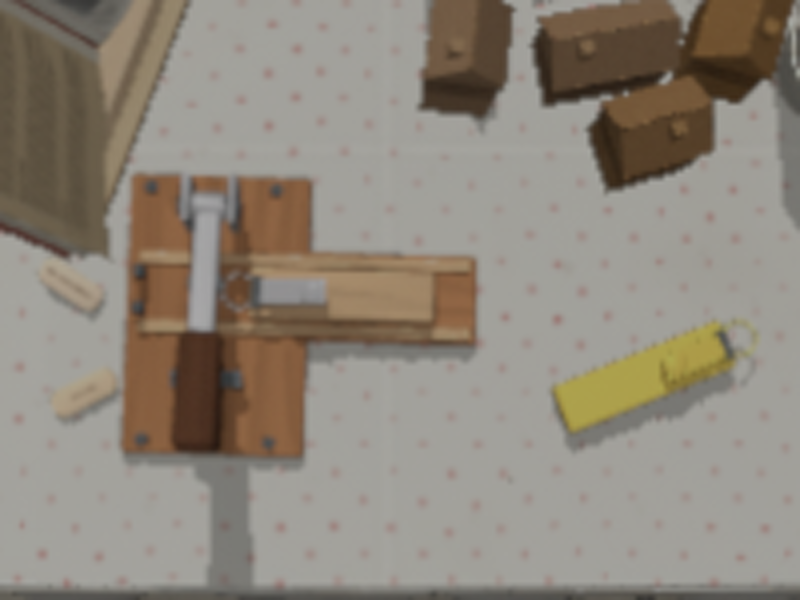

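The tag to use is the pale wooden one in the channel (top view about (256,193)). The yellow one at (330,214) only looks like it. The jar (scene (152,296)) and tower (scene (330,139)) are both well away. Next I fit the pliers' pose from the board corners.

```bash
cat >> h.py <<'E'
def fit(P,W):
    P=np.float64(P);W=np.float64(W)[:,:2]; a=P-P.mean(0);b=W-W.mean(0)
    th=np.arctan2((a[:,0]*b[:,1]-a[:,1]*b[:,0]).sum(),(a*b).sum())
    R=np.array([[np.cos(th),-np.sin(th)],[np.sin(th),np.cos(th)]]); t=W.mean(0)-R@P.mean(0)
    return th,R,t,W-(P@R.T+t)
E
python3 - <<'E'
from h import *
p=capture("top")
cr=lambda a:(np.float64(a)+.5)/4-.5+[170,120]
P=np.array([[85,60],[85,-70],[-115,60],[-115,-70],[32,-190],[-32,-190]])/1000
W=ray(p,cr([[135,177],[311,178],[123,453],[302,457],[475,257],[475,341]]),.012)
th,R,t,res=fit(P,W); print("yaw",np.degrees(th),t,np.round(res*1000,1).tolist())
# tag: mask corners
m=[m for m in masks_of(p,"tag_stud") if m["box"][0]<270][0]
print(m["box"])
top=ray(p,cr([[434,273],[434,321],[328,318]]),.030)
print("tail top corners in pliers mm",np.round((top[:,:2]-t)@R*1000,1))
h=ray(p,cr([[174,447],[217,449],[180,335],[218,333]]),.122)
print("handle",np.round((h[:,:2]-t)@R*1000,1))
# scene check: overlay
q=capture("scene")
def w(x,y,z): 
    v=R@np.array([x,y])/1000+t; return [v[0],v[1],z/1000]
X=[w(x*1000,y*1000,12) for x,y in P]+[w(55,0,60),w(-145*1+.0,0,122),w(-90,0,122),w(0,-125,21)]
for pp,n,b in((p,"o_top.png",(170,120,200,150)),(q,"o_sc.png",(190,170,110,110))):
    c=pp["color"][...,::-1]; l,tt,ww,hh=b; s=4 if n=="o_top.png" else 5
    c=cv2.resize(c[tt:tt+hh,l:l+ww],None,fx=s,fy=s,interpolation=cv2.INTER_CUBIC)
    for u in proj(pp,X): cv2.circle(c,tuple(int(v) for v in ((u-[l,tt]+.5)*s)),3,(0,255,0),1)
    cv2.imwrite("pics/"+n,c)
for pp in(p,q):
  for nme,z in(("jar_mid",.036),("tower_mid",.05)):
    for m in masks_of(pp,nme)[:1]:
        b=m["box"]; print(nme,ray(pp,[[b[0]+b[2]/2,b[1]+b[3]/2]],z).round(3))
E
```

```text
yaw -1.1407495649736932 [0.54498625 0.0754055 ] [[-2.4, -3.7], [-0.2, 0.3], [0.7, -1.7], [0.9, 2.0], [-1.5, 2.0], [2.5, 1.1]]
[232.4, 186.0, 46.7, 14.4]
tail top corners in pliers mm [[  16.4 -157.8]
 [ -17.5 -158.4]
 [ -17.   -84.1]]
handle [[-110.4   13.7]
 [-111.1  -14. ]
 [ -37.9   12. ]
 [ -36.   -12.6]]
jar_mid [[0.484 0.368 0.036]]
tower_mid [[ 0.592 -0.382  0.05 ]]
jar_mid [[0.476 0.372 0.036]]
tower_mid [[ 0.586 -0.367  0.05 ]]
```

View pics/o_sc.png

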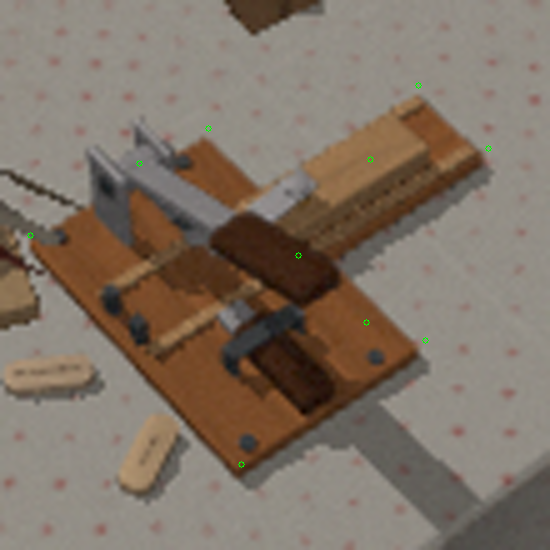

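```bash
python3 - <<'E'
from h import *
s=sense(); print(s["time_s"],s["tcp_pos"],np.round(s["ee_rot"],3).tolist(),s["wrist_force"],s["gripper_width"])
q=capture("scene")
P=np.array([[85,60],[85,-70],[-115,60],[-115,-70],[32,-190],[-32,-190]])/1000
uv=(np.float64([[33,243],[203,138],[240,475],[418,352],[424,95],[487,158]])+.5)/5-.5+[190,170]
th,R,t,res=fit(P,ray(q,uv,.012)); print(np.degrees(th),t,np.round(res*1000,1).tolist())
tail=ray(q,(np.float64([[432,152]])+.5)/5-.5+[190,170],.030); print((tail[:,:2]-t)@R*1000)
E
```

```text
1.1 [ 0.15029006 -0.60662975  0.23955801] [[-0.971, -0.24, 0.0], [-0.24, 0.971, 0.0], [-0.0, 0.0, -1.0]] [-0.49830153 -0.89378899  0.10721964] 1.0045809903748972
-1.6437584774285126 [0.54004956 0.08058137] [[-1.6, -2.5], [1.2, 3.1], [-0.7, -1.2], [1.9, 2.5], [-1.8, -2.2], [1.0, 0.4]]
[[ -18.29988151 -156.79057478]]
```

apply_moves --steps '[[[0, 0, 0, 0, 0, 0, -0.163], [0, 0, 0, 0, 0, 0, -0.163], [0, 0, 0, 0, 0, 0, -0.163], [0, 0, 0, 0, 0, 0, -0.163], [0, 0, 0, 0, 0, 0, -0.163], [0, 0, 0, 0, 0, 0, -0.163], [0, 0, 0, 0, 0, 0, -0.163], [0, 0, 0, 0, 0, 0, -0.163]]]'

```text
time_s: 2.15
tcp_pos: [0.1503, -0.6066, 0.2396]
ee_rot: [[-0.019, -1.0, -0.0], [-1.0, 0.019, 0.0], [-0.0, 0.0, -1.0]]
wrist_force: [-0.1, -0.1, -0.8]
gripper_width: 0.169
```

apply_moves --steps '[[[0, -41.8, -31.3, 0, 0, 0, 0], [0, -41.8, -31.3, 0, 0, 0, 0], [0, -41.8, -31.3, 0, 0, 0, 0], [0, -41.8, -31.3, 0, 0, 0, 0], [0, -41.8, -31.3, 0, 0, 0, 0], [0, -41.8, -31.3, 0, 0, 0, 0], [0, -41.8, -31.3, 0, 0, 0, 0], [0, -41.8, -31.3, 0, 0, 0, 0], [0, -41.8, -31.3, 0, 0, 0, 0], [0, -41.8, -31.3, 0, 0, 0, 0], [0, -41.8, -31.3, 0, 0, 0, 0], [0, -41.8, -31.3, 0, 0, 0, 0]]]'

```text
time_s: 3.65
tcp_pos: [0.5388, -0.1127, 0.2399]
ee_rot: [[-0.024, -1.0, 0.001], [-1.0, 0.024, -0.0], [0.0, -0.001, -1.0]]
wrist_force: [0.2, -0.3, 1.0]
gripper_width: 0.004
```

```bash
python3 -c "
from h import *
s=sense();R=np.array(s['ee_rot']);print(s['time_s'],s['tcp_pos'],R.round(4).tolist(),s['wrist_force'],s['gripper_width'])
d=np.array([.538,-.115,.075])-s['tcp_pos'];print((R.T@d*1000).round(1))"
```

```text
3.65 [ 0.53876068 -0.11267972  0.23987679] [[-0.0237, -0.9997, 0.0007], [-0.9997, 0.0237, -0.0001], [0.0001, -0.0007, -1.0]] [ 0.19710208 -0.33635112  0.96363423] 0.003554667709979226
[  2.3   0.8 164.9]
```

apply_moves --steps '[[[0, 1, 0, 40, 0, 0, 0], [0, 1, 0, 40, 0, 0, 0], [0, 0, 0, 40, 0, 0, 0], [0, 0, 0, 40, 0, 0, 0], [0, 0, 0, 20, 0, 0, 0], [0, 0, 0, 15, 0, 0, 0], [0, 0, 0, 0, 0, 0, 0]]]'

```text
time_s: 4.53
tcp_pos: [0.5374, -0.1163, 0.0438]
ee_rot: [[-0.024, -1.0, -0.002], [-1.0, 0.024, -0.0], [0.0, 0.002, -1.0]]
wrist_force: [-0.1, 0.2, -0.4]
gripper_width: 0.006
```

```bash
python3 - <<'E'
from h import *
p=capture("scene"); save(p,"a1.png",(220,110,140,140),4); print(sense()["tcp_pos"],sense()["wrist_force"])
E
```

```text
[ 0.53811847 -0.11622709  0.0447313 ] [0.27359947 0.4895877  0.23945963]
```

View pics/a1.png

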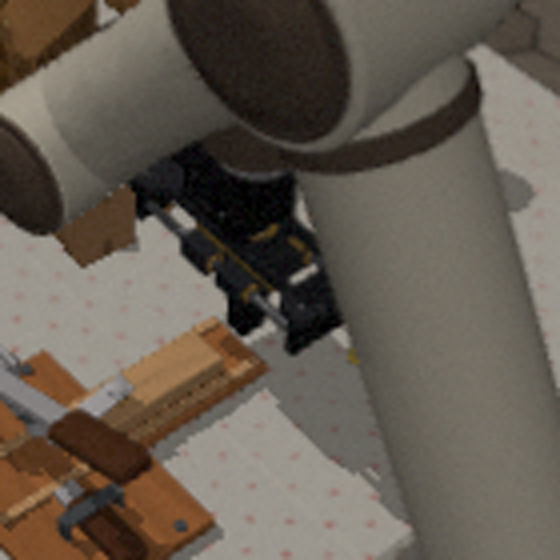

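```bash
python3 - <<'E'
from h import *
p=capture("scene"); q=capture("top"); s=sense(); R=np.array(s["ee_rot"]); o=np.array(s["tcp_pos"])
for n,pp,b,k in(("a2s.png",p,(240,140,80,70),6),("a2t.png",q,(230,150,80,70),6)):
    c=cv2.resize(pp["color"][b[1]:b[1]+b[3],b[0]:b[0]+b[2],::-1],None,fx=k,fy=k,interpolation=cv2.INTER_CUBIC)
    for v,col in(((0,0,0),(0,255,0)),((0,0,.017),(0,0,255)),((0,.015,.017),(255,0,0)),((0,-.015,.017),(255,0,0))):
        u=proj(pp,o+R@np.array(v))[0]; cv2.circle(c,tuple(int(w) for w in (u-b[:2]+.5)*k),4,col,1)
    cv2.imwrite("pics/"+n,c)
a=cv2.imread("pics/a2s.png");b=cv2.imread("pics/a2t.png"); cv2.imwrite("pics/a2.png",cv2.resize(np.hstack([a,b]),None,fx=.83,fy=.83))
E
```

```text
(no output)
```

View pics/a2.png

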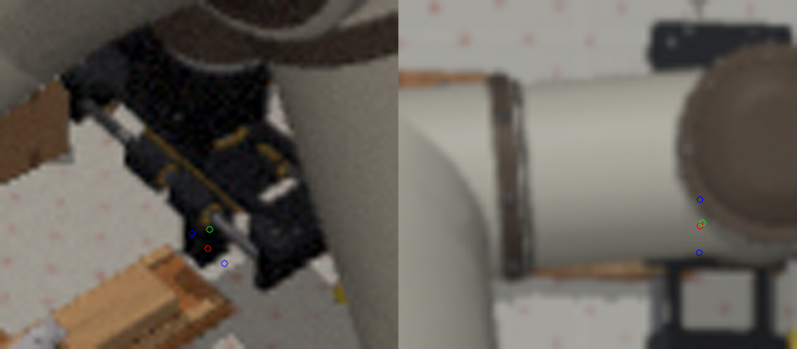

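```bash
python3 - <<'E'
from h import *
p=capture("scene"); q=capture("top")
cv2.imwrite("pics/a3.png",cv2.resize(np.vstack([p["color"][20:320],q["color"][20:320]])[...,::-1],None,fx=1,fy=1)); print(sense()["joints"])
E
```

```text
[ 4.69119820e+00  2.74111291e+01 -2.34140882e+01  9.44046981e-03
 -3.90449613e+01 -6.07020130e+00]
```

View pics/a3.png

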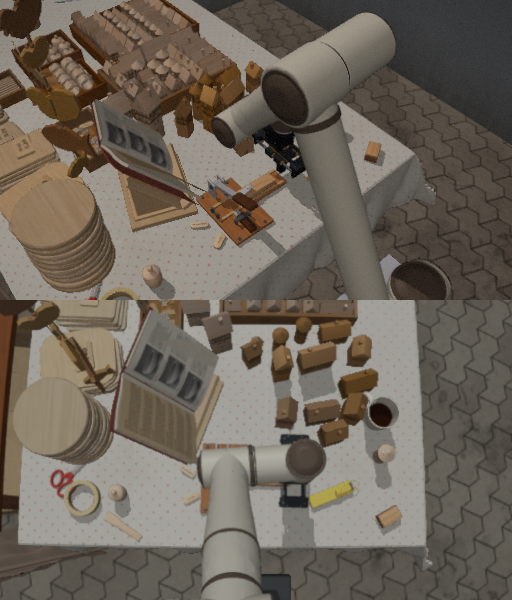

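apply_moves --steps '[[[0, 0, 0, 7, 0, 0, 0], [0, -8, 0, 0, 0, 0, 0], [0, -8, 0, 0, 0, 0, 0], [0, -5, 0, 0, 0, 0, 0], [0, -4, 0, 0, 0, 0, 0], [0, -4, 0, 0, 0, 0, 0], [0, -4, 0, 0, 0, 0, 0], [0, -4, 0, 0, 0, 0, 0]]]'

```text
time_s: 5.78
tcp_pos: [0.5387, -0.0791, 0.0376]
ee_rot: [[-0.024, -1.0, 0.0], [-1.0, 0.024, -0.0], [0.0, -0.0, -1.0]]
wrist_force: [-0.8, -1.7, 0.4]
gripper_width: 0.009
```

apply_moves --steps '[[[0, -5, 0, 0, 0, 0, 0], [0, -5, 0, 0, 0, 0, 0], [0, -5, 0, 0, 0, 0, 0], [0, -5, 0, 0, 0, 0, 0], [0, -5, 0, 0, 0, 0, 0], [0, -5, 0, 0, 0, 0, 0], [0, -5, 0, 0, 0, 0, 0], [0, -5, 0, 0, 0, 0, 0]]]'

```text
time_s: 6.78
tcp_pos: [0.5396, -0.0389, 0.0375]
ee_rot: [[-0.024, -1.0, -0.0], [-1.0, 0.024, -0.0], [0.0, 0.0, -1.0]]
wrist_force: [0.1, -0.9, 1.2]
gripper_width: 0.009
```

```bash
python3 - <<'E'
from h import *
p=capture("scene"); save(p,"a4.png",(190,150,110,110),5); print(sense()["tcp_pos"],sense()["wrist_force"])
E
```

```text
[ 0.53964183 -0.03839538  0.03750361] [ 0.45433791  0.48526764 -0.97238448]
```

View pics/a4.png

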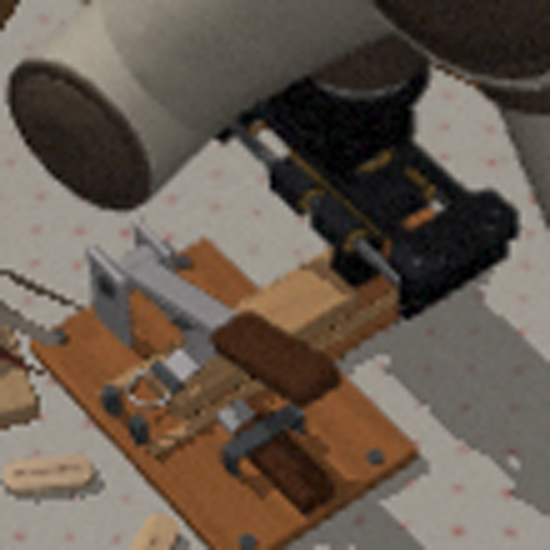

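The tag is sliding well, with about 20 mm still to go. I'll slow down and watch the force.

apply_moves --steps '[[[0, -3, 0, 0, 0, 0, 0], [0, -3, 0, 0, 0, 0, 0], [0, -3, 0, 0, 0, 0, 0], [0, -3, 0, 0, 0, 0, 0], [0, -3, 0, 0, 0, 0, 0]]]'

```text
time_s: 7.45
tcp_pos: [0.5399, -0.024, 0.0375]
ee_rot: [[-0.024, -1.0, -0.0], [-1.0, 0.024, 0.0], [-0.0, 0.0, -1.0]]
wrist_force: [0.6, -0.8, 0.2]
gripper_width: 0.007
```

apply_moves --steps '[[[0, -1.5, 0, 0, 0, 0, 0], [0, -1.5, 0, 0, 0, 0, 0]]]'

```text
time_s: 7.7
tcp_pos: [0.54, -0.0211, 0.0375]
ee_rot: [[-0.024, -1.0, -0.0], [-1.0, 0.024, 0.0], [-0.0, 0.0, -1.0]]
wrist_force: [0.5, -0.0, -0.3]
gripper_width: 0.007
```

apply_moves --steps '[[[0, -1, 0, 0, 0, 0, 0], [0, -1, 0, 0, 0, 0, 0]]]'

```text
time_s: 7.95
tcp_pos: [0.54, -0.0192, 0.0375]
ee_rot: [[-0.024, -1.0, -0.0], [-1.0, 0.024, 0.0], [-0.0, 0.0, -1.0]]
wrist_force: [-0.3, 0.1, -0.1]
gripper_width: 0.003
```

apply_moves --steps '[[[0, -1, 0, 0, 0, 0, 0], [0, 0, 0, 0, 0, 0, 0]]]'

```text
time_s: 8.2
tcp_pos: [0.5398, -0.0186, 0.0375]
ee_rot: [[-0.024, -1.0, -0.001], [-1.0, 0.024, -0.0], [0.001, 0.001, -1.0]]
wrist_force: [-1.3, -2.9, 0.0]
gripper_width: 0.005
```

apply_moves --steps '[[[0, -1, 0, 0, 0, 0, 0], [0, 0, 0, 0, 0, 0, 0]]]'

```text
time_s: 8.45
tcp_pos: [0.5396, -0.0185, 0.0375]
ee_rot: [[-0.024, -1.0, -0.001], [-1.0, 0.024, -0.001], [0.002, 0.001, -1.0]]
wrist_force: [0.7, -7.3, 0.2]
gripper_width: 0.004
```

apply_moves --steps '[[[0, -1, 0, 0, 0, 0, 0], [0, 0, 0, 0, 0, 0, 0]]]'

```text
time_s: 8.7
tcp_pos: [0.5394, -0.0184, 0.0375]
ee_rot: [[-0.024, -1.0, -0.002], [-1.0, 0.024, -0.003], [0.003, 0.002, -1.0]]
wrist_force: [-0.6, -9.9, 0.1]
gripper_width: 0.007
```

The tag has stopped against the posts: force rose to 10 N with no further travel, and the tail is where it should be when home. Now I back off, rise and move above the handle.

apply_moves --steps '[[[0, 5, 0, 0, 0, 0, 0], [0, 10, 0, 0, 0, 0, 0], [0, 10, 0, 0, 0, 0, 0], [0, 0, 0, -40, 0, 0, 0], [0, 0, 0, -40, 0, 0, 0], [0, 0, 0, -40, 0, 0, 0], [0, 0, 0, -40, 0, 0, 0], [0, 0, 0, 0, 0, 0, 0]]]'

```text
time_s: 9.7
tcp_pos: [0.5417, -0.0412, 0.2014]
ee_rot: [[-0.024, -1.0, 0.009], [-1.0, 0.024, 0.001], [-0.002, -0.008, -1.0]]
wrist_force: [-0.8, -0.2, -0.5]
gripper_width: 0.005
```

```bash
python3 - <<'E'
from h import *
p=capture("scene"); save(p,"a5.png",(190,150,110,110),5); s=sense();R=np.array(s["ee_rot"])
print(s["time_s"],s["tcp_pos"],s["wrist_force"]); d=np.array([.4505,.0787,.1975])-s["tcp_pos"];print((R.T@d*1000).round(1))
E
```

```text
9.75 [ 0.54013653 -0.04124519  0.19899842] [-0.28834848  0.73515521 -0.63603327]
[-117.7   92.5    1.3]
```

View pics/a5.png

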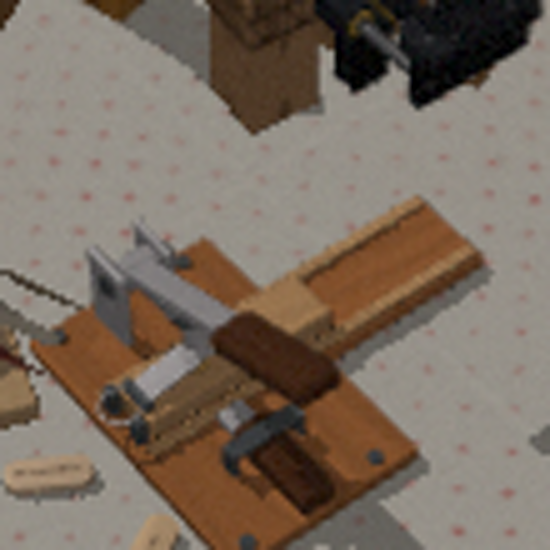

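apply_moves --steps '[[[0, -30, 23, 0, 0, 0, 0], [0, -30, 23, 0, 0, 0, 0], [0, -30, 23, 0, 0, 0, 0], [0, -28, 23.5, 0, 0, 0, 0], [0, 0, 0, 20, 0, 0, 0], [0, 0, 0, 20, 0, 0, 0], [0, 0, 0, 4, 0, 0, 0], [0, 0, 0, 0, 0, 0, 0]]]'

```text
time_s: 10.75
tcp_pos: [0.4498, 0.0787, 0.1531]
ee_rot: [[-0.024, -1.0, -0.001], [-1.0, 0.024, -0.001], [0.001, 0.001, -1.0]]
wrist_force: [-0.2, -0.0, 0.8]
gripper_width: 0.003
```

```bash
python3 - <<'E'
from h import *
p=capture("scene"); save(p,"a6.png",(190,150,110,110),5); s=sense();print(s["time_s"],s["tcp_pos"],s["wrist_force"])
E
```

```text
10.8 [0.4501404  0.07885579 0.15361788] [ 0.0798187  -0.14888698  0.18149776]
```

View pics/a6.png

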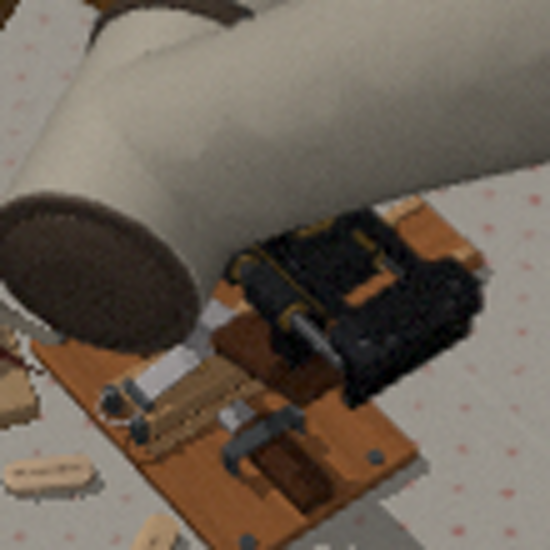

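The closed fingers are over the handle grip (about (300,350) in the crop). Pressing down.

apply_moves --steps '[[[0, 0, 0, 6, 0, 0, 0], [0, 0, 0, 6, 0, 0, 0], [0, 0, 1, 5, 0, 0, 0], [0, 0, 1, 5, 0, 0, 0]]]'

```text
time_s: 11.3
tcp_pos: [0.4478, 0.079, 0.1314]
ee_rot: [[-0.024, -1.0, -0.0], [-1.0, 0.024, -0.0], [0.0, 0.0, -1.0]]
wrist_force: [-0.8, -0.0, 2.1]
gripper_width: 0.003
```

apply_moves --steps '[[[0, 0, 1, 4, 0, 0, 0], [0, 0, 1, 4, 0, 0, 0], [0, 0, 1, 4, 0, 0, 0]]]'

```text
time_s: 11.68
tcp_pos: [0.4447, 0.079, 0.1194]
ee_rot: [[-0.024, -1.0, -0.0], [-1.0, 0.024, -0.0], [0.0, 0.0, -1.0]]
wrist_force: [-1.2, 0.3, 4.6]
gripper_width: 0.002
```

apply_moves --steps '[[[0, 0, 0.5, 3, 0, 0, 0], [0, 0, 0.5, 3, 0, 0, 0], [0, 0, 0.5, 3, 0, 0, 0]]]'

```text
time_s: 12.05
tcp_pos: [0.4428, 0.079, 0.1106]
ee_rot: [[-0.024, -1.0, -0.001], [-1.0, 0.024, -0.0], [0.0, 0.001, -1.0]]
wrist_force: [-3.9, 0.6, 6.4]
gripper_width: 0.008
```

apply_moves --steps '[[[0, 0, 0.5, 3, 0, 0, 0], [0, 0, 0.5, 3, 0, 0, 0], [0, 0, 0.5, 3, 0, 0, 0]]]'

```text
time_s: 12.42
tcp_pos: [0.4417, 0.0791, 0.1013]
ee_rot: [[-0.024, -1.0, -0.0], [-1.0, 0.024, -0.0], [0.0, 0.0, -1.0]]
wrist_force: [-2.5, 0.4, 3.8]
gripper_width: 0.004
```

apply_moves --steps '[[[0, 0, 0.3, 3, 0, 0, 0], [0, 0, 0.3, 3, 0, 0, 0], [0, 0, 0.3, 3, 0, 0, 0], [0, 0, 0, 1, 0, 0, 0], [0, 0, 0, 0, 0, 0, 0]]]'

```text
time_s: 13.05
tcp_pos: [0.4409, 0.0791, 0.0915]
ee_rot: [[-0.024, -1.0, -0.0], [-1.0, 0.024, -0.0], [0.0, 0.0, -1.0]]
wrist_force: [-2.9, 0.9, 2.6]
gripper_width: 0.007
```

apply_moves --steps '[[[0, 0, -1, -8, 0, 0, 0], [0, 0, -1, -8, 0, 0, 0], [0, 0, -1, -8, 0, 0, 0], [0, 0, 0, -10, 0, 0, 0], [0, 0, 0, -15, 0, 0, 0], [0, 0, 0, -25, 0, 0, 0], [0, 0, 0, -40, 0, 0, 0], [0, 40, 0, -20, 0, 0, 0], [0, 50, 0, 0, 0, 0, 0], [0, 50, 0, 0, 0, 0, 0], [0, 50, 0, 0, 0, 0, 0], [0, 0, 0, 0, 0, 0, 0]]]'

```text
time_s: 14.55
tcp_pos: [0.439, -0.1131, 0.2256]
ee_rot: [[-0.029, -1.0, 0.0], [-1.0, 0.029, 0.0], [-0.0, 0.0, -1.0]]
wrist_force: [-0.2, 0.6, 0.1]
gripper_width: 0.003
```

```bash
python3 - <<'E'
from h import *
p=capture("scene"); save(p,"a7.png",(190,150,110,110),5); s=sense();print(s["time_s"],s["tcp_pos"],s["wrist_force"])
for pp in(p,capture("top")):
  for nme,z in(("jar_mid",.036),("tower_mid",.05)):
    for m in masks_of(pp,nme)[:1]:
        b=m["box"]; print(nme,ray(pp,[[b[0]+b[2]/2,b[1]+b[3]/2]],z).round(3))
E
```

```text
14.6 [ 0.43918437 -0.1118755   0.22559595] [-0.20417706  1.22656685  0.15791426]
jar_mid [[0.479 0.371 0.036]]
jar_mid [[0.486 0.373 0.036]]
tower_mid [[ 0.598 -0.38   0.05 ]]
```

View pics/a7.png

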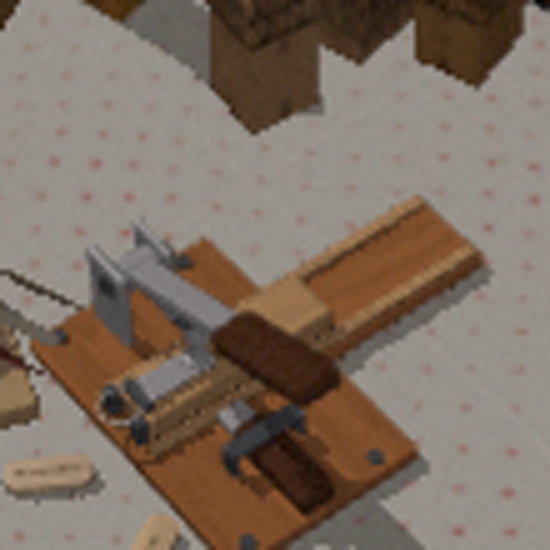

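The strap now lies flatter than before the press, the handle is back up, and the tag is still against the posts. Handing in.

```bash
python3 -c "
from station import r
print(r.finish_job())"
```

```text
the job is handed in; nothing more can be done
None
```

I slid the wooden tag home against the posts, pressed the upper handle until the strap clicked, let the handle spring back up, and handed the job in at about 15 s of the 48 s. I don't have a verdict, because handing in reports none.

- **Tag home:** the pushing force rose to about 10 N with no further travel. The tail stopped within about 2 mm of where I expected it, and the strap still looked open in the picture.
- **Strap shut:** the pressing force rose to 6.4 N, then fell to 3.8 N and 2.6 N as I went on down to about 74 mm. The strap looks flatter in the last picture. I had no direct reading of the strap or handle angle, so the click rests on the force drop and the picture.
- **Left clear:** the last picture shows the handle back up, the tag still against the posts and the arm well away.
- **Jar and tower:** the jar was within about 5 mm of its first measured place in both cameras. The tower was within about 6 mm in the top camera; the network did not report it in the last scene picture, so that camera gave no second check.
- **Camera disagreement:** the two cameras put the pliers about 7 mm apart, more than the stated calibration of about 2 mm. I used the average and relied on contact forces for the final positions.

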